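# Set the rip fence to the width block

## Task

The bigger of the two wooden blocks lying on the saw table, the pine one, marks where the rip fence must stand for the next cut. Pull the rip fence along its rail by the wooden handle on top of it until its near face comes up to that block, touching it or less than a centimetre from it, then let go. Do not shove the block out of its place, and leave the smaller offcut alone.

Things in the scene. Friction and masses are not known exactly. Their poses are not given: they have to be found in the camera images.
- fence_handle (a point): Centre, 117 mm above the table, of the wooden grip bar on top of the rip fence. Bar along world y, 110 mm long, 22 thick (x), 24 high, 18 mm clear of the fence top; two steel feet 43 mm either side of centre. Fence and handle slide only along world x, unlocked, need about 8 N, stay where left; travel ends beyond the place wanted. Own x axis = world +y, own y = world -x.
- fence_face (a point): Middle, at table height, of the rip fence's near face: the long brown upright board facing the robot, parallel to world y, 740 mm long, 87 mm high. It is 38 mm nearer the robot (smaller x) than the handle's centre; the whole fence is 76 mm thick. It must move to smaller x, towards robot and blade guard. Own x axis = world +y, own y = world -x, out of the face.
- pine_block: The larger, pale pine block, 60 x 140 x 38 mm (own x, y, z), loose, about 0.2 kg, lying flat between fence and blade guard, its long sides within 3 degrees of parallel to the fence. Origin at the centre of its underside, 30 mm from its long sides.
- small_offcut: The smaller bystander: a flat brown offcut, 45 x 90 x 19 mm (own x, y, z), loose, lying to the left of the pine block and nearer the robot. Origin at the centre of its underside.

How it is judged:
At the end, for the whole second after the job is handed in: The fence's near face is up to the pine block: the block's centre lies less than 45 mm in front of the face (30 mm when flush, up to 34 mm when a corner touches). The pine block and the small offcut have each moved less than 15 mm; the pine block lies flat and at rest (y of pine_block in the frame of fence_face below 0.045 m and distance of each of pine_block, small_offcut from where it was at the start of the episode below 0.015 m and angle between pine_block's own z axis and vertical below 0.1 rad and linear speed of pine_block below 0.02 m/s).
It also fails if it takes over 32 s, if anything falls off the work surface, if the arm or the gripper's body presses on something with over 40 N, if the wrist force passes 120 N, or if a joint passes its speed limit or range.

## Robot

A 7-joint arm with a two-finger parallel gripper is mounted at the origin on the work surface; the furniture and walls round the work are solid. World frame = base frame: x ahead of the robot, y to its left, z up, the work surface at z = 0. Lengths are in m, angles in rad, forces in N, time in s.
With the tool pointing down it reaches from about 0.425 to 0.875 m from the base axis. Payload 4.7 kg.
Tool frame: the origin (TCP) lies on the centre line of the jaws, within the pads' length; the fingertips stand 14 mm ahead of it and the grasp point (between the pads) lies 5 mm behind it; z points along the fingers, y is the direction in which the jaws open and shut (so a half turn about z gives the same grasp; the last joint's range is limited). The gripper opens to 87 mm and grips with 3 to 60 N. Pads are 19 mm wide; open, the fingers measure 117 mm over their backs; the gripper's body (75 mm by 190 mm) begins 51 mm behind the grasp point.
Start: joints at [-1.314, 0.321, -0.07, 1.45, 0.023, 1.371, -0.057], TCP at [0.156, 0.631, 0.237] pointing down, gripper open.
Joint ranges: [-2.86, 2.86], [-0.3, 2.09], [-1.38, 1.24], [0.06, 2.45], [-1.56, 4.7], [0.09, 2.05], [-2.69, 2.69]. Speed limits (rad/s): [2.57, 2.57, 3.14, 3.14, 3.14, 3.14, 3.14].

## Interface

Orientations are given as a rotation vector (axis times angle).
In Python, from bench import ctrl gives the robot as it stands. The module is installed in compiled form; this text tells all that it offers.
- The arm moves only by the tool step_arm, never from a script. Its argument "plan" is a list of rows, each a list of 3 entries, a list of its own where there are three numbers: the turn, a rotation vector about the tool's x, y, z in rad, then the shift along the tool's x, y, z in m, then the closure in counts, from 0 (fully open) to 255 (shut). In form: [[[rx, ry, rz], [x, y, z], hand], ...]. A call has exactly 10 rows; each row is the pose to reach, as a shift and turn from the pose commanded when the call began, along the tool's axes at that moment; what a row does not reach only later rows make up. A row lasts 1/8 s, in which the tool goes at most 62.5 mm and 10.7 degrees, less where a joint would pass 70% of its speed; a pose out of reach is approached as far as the arm can. A call with a gripper value outside its range is refused whole. The fingers move at their own pace and stop on an object; "squeeze" is the grip in N (left out, the last holds). Time passes only in rows, so rows that repeat a pose let the fingers close, or fill a call up. It gives the time, the measured TCP pose, the force and the opening at its end, in the units of the state.
- ctrl.get_state(): the state, without advancing time (a new reading comes with each control period).
- ctrl.get_image(name): name is "scene" or "side" or "wrist"; returns the picture (384x512x3 uint8, red, green, blue); there is no depth.
- ctrl.calibration(name): a dict with "fov_y" (degrees; the focal length in pixels is half the picture's height over the tangent of half this angle, whatever the lens; pixels are square), "cx", "cy" (the principal point, pixels), "rvec" (rotation vector, rad) and "tvec" (3), from world to camera coordinates, as OpenCV has them. Camera axes: x right, y down, z forward; pixel columns grow to the right and rows downward; lengths in m; the calibration is good to about 2 mm. A picture is of the moment at which its call begins: read the wrist's pose just before it. calibration takes no time and is no camera call; for the wrist camera it gives the pose at the moment of the call.
- ctrl.close_job(): hands the job in, once; it reports no verdict.
Trained networks look in the newest picture that a camera, given by its name, has taken for a name from the list of things; names that differ only in an ending like _2 or _b are one class to them, and where a whole thing is asked for, a point or a joint stands for the part that bears it (a point fixed in the world has none). Each returns a list of dicts, best first, with "score" (0 to 1); they miss things now and then, are a little off and sometimes report something else, mostly with a low value. They report only what shows in the picture. A call takes as long as a camera call.
- ctrl.cut_out(camera, label): "pixels" (384x512 bool, what is visible of it) and "rect" ([left, top, width, height] in pixels, round what is visible of it).
The state is a dict: "time": time; "joint_positions": joint angles; "qd": joint speeds; "joint_torque": joint torques, N m; "position": TCP position; "tool_rot": TCP orientation; "ft_force": force on the tool from outside, world axes, zero at the start; "torque": the same for the moment, N m; "grip_width": opening from 0.0 (shut) to 1.0 (fully open).
Only numpy, scipy, OpenCV 4.12 (cv2) and the standard library are available. Lean on these libraries where they do the work, as an engineer would, in place of code of your own. Each camera call takes 0.05 s, during which the arm holds its last target.

## Working session

There is one attempt and no reset: what is moved stays moved. The work goes in short steps, Python scripts to look and compute and a tool call to move; the robot and the scene stay as the last step left them, time stands still between calls to the robot, and variables do not carry over. Pictures are saved under pics/ and viewed, and the job is handed in when it is done.

Besides the shell and the picture viewer there is one more tool, called after "Call:" as a command line: name --argument value ..., lists and objects as JSON in quotes. step_arm: Moves the arm, as the interface text tells. Its arguments: {"type":"object","properties":{"plan":{"type":"array"},"squeeze":{"type":"number"}},"required":["plan"]}

```bash
mkdir -p pics
cat > h.py <<'E'
import numpy as np,cv2
from bench import ctrl
def cam(n):
    c=ctrl.calibration(n);f=192/np.tan(np.radians(c["fov_y"])/2)
    K=np.array([[f,0,c["cx"]],[0,f,c["cy"]],[0,0,1.]]);R=cv2.Rodrigues(np.array(c["rvec"],float))[0];t=np.array(c["tvec"],float)
    return K,R,t
def ray(n,px,z,C=None):
    K,R,t=C or cam(n);px=np.atleast_2d(px).astype(float)
    d=(R.T@np.linalg.inv(K)@np.c_[px,np.ones(len(px))].T).T;o=-R.T@t
    return o+d*((z-o[2])/d[:,2])[:,None]
def proj(n,P,C=None):
    K,R,t=C or cam(n);q=(K@(R@np.atleast_2d(P).T+t[:,None])).T;return q[:,:2]/q[:,2:]
E
python3 - <<'E'
from h import *
s=ctrl.get_state();print({k:np.round(v,3) for k,v in s.items()})
for n in("scene","side","wrist"):
    im=ctrl.get_image(n);cv2.imwrite(f"pics/{n}0.png",im[:,:,::-1])
    print(n,ctrl.calibration(n))
    for l in("fence_handle","fence_face","pine_block","small_offcut"):
        r=ctrl.cut_out(n,l)
        for d in r[:2]:
            print(l,round(d["score"],2),d["rect"],int(d["pixels"].sum()))
        if r: np.save(f"{n}_{l}.npy",r[0]["pixels"])
E
```

```text
{'time': np.float64(0.0), 'joint_positions': array([-1.314,  0.322, -0.07 ,  1.452,  0.023,  1.371, -0.057]), 'qd': array([ 0.001,  0.001, -0.001,  0.001, -0.001, -0.001, -0.001]), 'joint_torque': array([-1.0000e-03, -4.9128e+01, -4.0400e-01, -3.1253e+01, -6.4000e-02,
        4.4000e-02,  0.0000e+00]), 'position': array([0.156, 0.63 , 0.235]), 'tool_rot': array([-3.800e-01, -3.118e+00,  3.000e-03]), 'ft_force': array([-0.115,  0.008,  0.082]), 'torque': array([ 0.04 ,  0.004, -0.058]), 'grip_width': np.float64(1.0)}
scene {'fov_y': 53.59149315593148, 'cx': 248.6470240985326, 'cy': 193.0443248508334, 'rvec': array([ 1.93679441, -1.11428386,  0.5595752 ]), 'tvec': array([-0.26074138,  0.37054937,  0.55096018])}
fence_handle 0.64 [186.7, 147.6, 324.6, 198.6] 17212
fence_face 0.55 [189.2, 151.2, 322.7, 192.4] 16824
pine_block 0.78 [234.8, 238.3, 71.6, 50.9] 2005
small_offcut 0.53 [137.5, 243.6, 24.5, 21.9] 235
side {'fov_y': 42.03832289265362, 'cx': 253.8717348749458, 'cy': 190.99213200509055, 'rvec': array([ 2.01230059, -0.20142865,  0.15266301]), 'tvec': array([-0.53283551,  0.14934619,  1.04723677])}
fence_handle 0.71 [271.5, 150.8, 215.9, 233.2] 13980
fence_face 0.65 [271.9, 152.1, 215.4, 231.9] 13958
pine_block 0.89 [208.3, 229.5, 37.4, 50.8] 1537
small_offcut 0.79 [162.0, 198.3, 22.1, 23.3] 385
small_offcut 0.32 [209.8, 228.9, 35.6, 52.7] 1486
wrist {'fov_y': 70.48864941874261, 'cx': 254.2265964323072, 'cy': 195.02156532676076, 'rvec': array([-2.30485266, -1.80406756, -0.23534371]), 'tvec': array([-0.64941083, -0.03097112,  0.39125679])}
```

View pics/scene0.png

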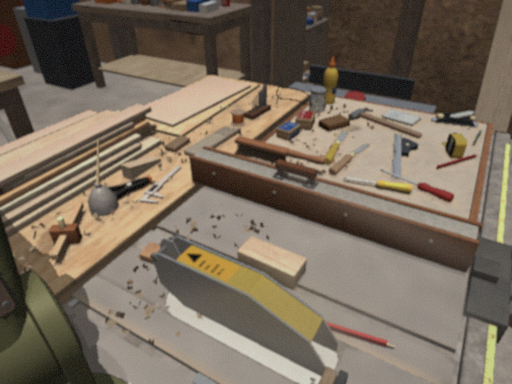

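View pics/side0.png

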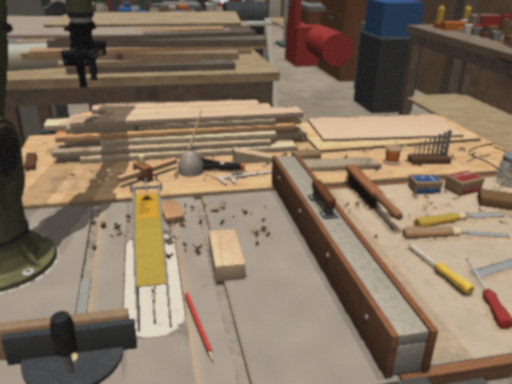

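Run:
```python
from h import *
import cv2
for n in("scene","side"):
    im=cv2.imread(f"pics/{n}0.png")
    m=np.load(f"{n}_pine_block.npy");ys,xs=np.where(m)
    x0,x1,y0,y1=xs.min()-25,xs.max()+25,ys.min()-20,ys.max()+20
    c=cv2.resize(im[y0:y1,x0:x1],None,fx=5,fy=5,interpolation=cv2.INTER_CUBIC)
    cv2.imwrite(f"pics/{n}_pine.png",c);print(n,x0,y0,c.shape)
```

```text
scene 211 217 (450, 595, 3)
side 183 209 (460, 430, 3)
```

The scene view shows the handle at about (296,171), the pine block at (272,262) behind the yellow guard, and the offcut at (150,252). In the side view the handle is at (323,197), the pine block at (227,255) and the offcut at (173,211).

View pics/scene_pine.png

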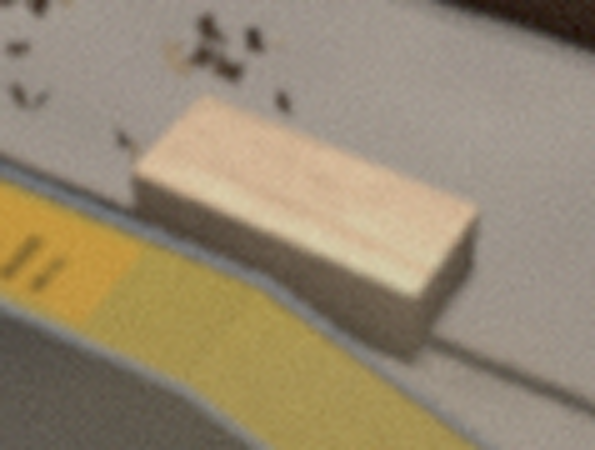

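View pics/side_pine.png

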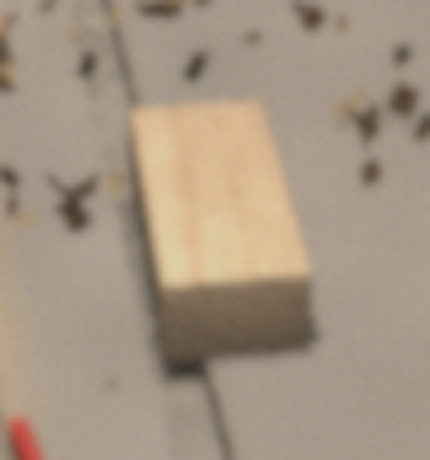

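Run:
```python
import cv2
im=cv2.imread("pics/scene0.png");cv2.imwrite("pics/sc_h.png",cv2.resize(im[135:215,240:350],None,fx=7,fy=7,interpolation=cv2.INTER_CUBIC))
im=cv2.imread("pics/side0.png");cv2.imwrite("pics/si_h.png",cv2.resize(im[150:250,260:370],None,fx=6,fy=6,interpolation=cv2.INTER_CUBIC))
```

```text
(no output)
```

View pics/sc_h.png

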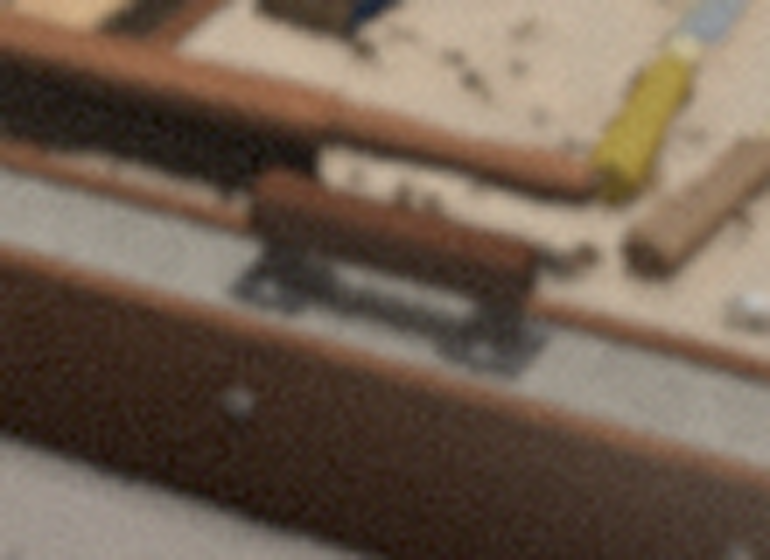

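View pics/si_h.png

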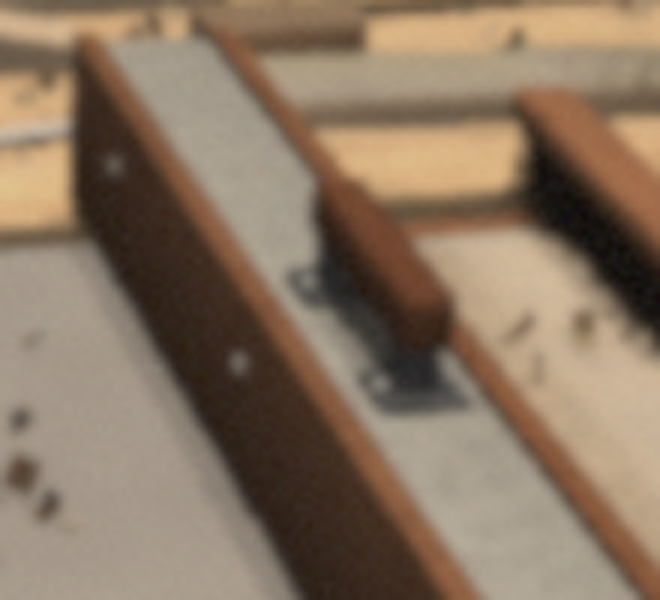

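Run:
```python
from h import *
A=cam("scene");B=cam("side")
def tri(a,b):
    P1=A[0]@np.c_[A[1],A[2]];P2=B[0]@np.c_[B[1],B[2]]
    X=cv2.triangulatePoints(P1,P2,np.array(a,float).T,np.array(b,float).T);X=(X[:3]/X[3]).T
    return X,proj("scene",X,A)-a
sc=np.array([[238,251.4],[252.4,236.4],[306.2,259.2],[294,276.2]])-.4
si=np.array([[210,230.6],[235.6,229.4],[245,263.4],[215.4,266.4]])-.4
X,e=tri(sc,si);print("pine top",X.round(4),e.round(2));print(X.mean(0))
print(ray("scene",sc,.038,A).round(4));print(ray("side",si,.038,B).round(4))
X,e=tri(np.array([[296.3,169.3]]),np.array([[324,193.7]]));print("handle",X,e)
print(ray("scene",[[296.3,169.3]],.117,A),ray("side",[[324,193.7]],.117,B))
# face top edge: line at z=.087 ; side points
print("face top edge side",ray("side",np.array([[80,50],[240,285],[400,500]])/6+[260,150],.087,B).round(4))
print("face top edge scene",ray("scene",np.array([[0,250],[400,370],[760,475]])/7+[240,135],.087,A).round(4))
print("offcut",ray("scene",[[150,252]],.019,A),ray("side",[[173,210]],.015,B))
# overlays
for n,C in(("scene",A),("side",B)):
    print(n,-C[1].T@C[2])
```

```text
pine top [[ 0.4402 -0.0143  0.0383]
 [ 0.4975 -0.0173  0.0378]
 [ 0.4919 -0.1531  0.0375]
 [ 0.4332 -0.1522  0.0379]] [[-0.02 -1.36]
 [-0.01 -0.81]
 [-0.02 -1.17]
 [-0.01 -0.54]]
[ 0.46568468 -0.08425106  0.03787043]
[[ 0.4369 -0.0165  0.038 ]
 [ 0.4949 -0.0189  0.038 ]
 [ 0.4882 -0.1548  0.038 ]
 [ 0.4318 -0.1529  0.038 ]]
[[ 0.4415 -0.0111  0.038 ]
 [ 0.4983 -0.016   0.038 ]
 [ 0.4929 -0.1519  0.038 ]
 [ 0.4336 -0.1515  0.038 ]]
handle [[ 0.69394838 -0.03282929  0.11625471]] [[-0.00925211 -0.69605656]]
[[ 0.68975484 -0.03475516  0.117     ]] [[ 0.69448898 -0.03232164  0.117     ]]
face top edge side [[ 0.6539  0.2613  0.087 ]
 [ 0.6558  0.0165  0.087 ]
 [ 0.6617 -0.1493  0.087 ]]
face top edge scene [[ 0.6568  0.112   0.087 ]
 [ 0.6564 -0.0542  0.087 ]
 [ 0.6576 -0.1843  0.087 ]]
offcut [[0.35299735 0.16521986 0.019     ]] [[0.37022966 0.14297906 0.015     ]]
scene [-0.06809896 -0.35727528  0.6136505 ]
side [ 0.32596393 -0.96887373  0.59829259]
```

Run:
```python
from h import *
from scipy.spatial.transform import Rotation as Ro
A=cam("scene");B=cam("side")
def tri(a,b):
    P1=A[0]@np.c_[A[1],A[2]];P2=B[0]@np.c_[B[1],B[2]]
    X=cv2.triangulatePoints(P1,P2,np.array(a,float).reshape(2,1),np.array(b,float).reshape(2,1));return (X[:3]/X[3]).ravel().round(3)
print("stick top",tri([97,140],[200,110]),"ball",tri([103,200],[190,162]))
print("guard top back",tri([172,240],[148,190]),"guard front",tri([325,325],[152,285]))
s=ctrl.get_state();p=np.array(s["position"]);R=Ro.from_rotvec(s["tool_rot"]).as_matrix()
T=np.array([[0,1,0],[1,0,0],[0,0,-1]]).T
print(R.round(4)); print("turn",Ro.from_matrix(R.T@T).as_rotvec())
for g in([.45,.35,.30],[.694,-.033,.30],[.694,-.033,.2]): print(g,R.T@(np.array(g)-p))
```

```text
stick top [0.474 0.418 0.185] ball [0.438 0.41  0.029]
guard top back [0.317 0.053 0.122] guard front [ 0.313 -0.261  0.09 ]
[[-9.707e-01  2.404e-01  1.000e-04]
 [ 2.404e-01  9.707e-01  2.000e-04]
 [-1.000e-04  2.000e-04 -1.000e+00]]
turn [ 2.24612532e-04 -8.47803766e-05  1.32804790e+00]
[0.45, 0.35, 0.3] [-0.35263043 -0.20212472 -0.06336389]
[0.694, -0.033, 0.3] [-0.68153883 -0.51524492 -0.06340861]
[0.694, -0.033, 0.2] [-0.68153218 -0.51526619  0.03659139]
```

Call:
step_arm --plan '[[[0,0,0.13],[-0.03,-0.02,-0.03],0],[[0,0,0.26],[-0.07,-0.04,-0.065],0],[[0,0,0.39],[-0.11,-0.065,-0.065],0],[[0,0,0.53],[-0.15,-0.09,-0.065],0],[[0,0,0.66],[-0.19,-0.115,-0.065],0],[[0,0,0.8],[-0.23,-0.14,-0.065],0],[[0,0,0.93],[-0.27,-0.16,-0.065],0],[[0,0,1.06],[-0.31,-0.18,-0.065],0],[[0,0,1.2],[-0.35,-0.2,-0.065],0],[[0,0,1.328],[-0.39,-0.24,-0.065],0]]'

```text
time: 2.0
position: [0.4778, 0.3043, 0.3014]
tool_rot: [-2.224, -2.219, -0.001]
ft_force: [0.5, -0.4, -0.9]
grip_width: 0.998
```

```bash
cat > st.py <<'E'
from h import *
from scipy.spatial.transform import Rotation as Ro
import sys
def st(goals):
    s=ctrl.get_state();p=np.array(s["position"]);R=Ro.from_rotvec(s["tool_rot"]).as_matrix()
    T=np.array([[0,1,0],[1,0,0],[0,0,-1]]).T
    print(round(float(s["time"]),2),p.round(4),s["ft_force"].round(2),round(float(s["grip_width"]),3),"turn",Ro.from_matrix(R.T@T).as_rotvec().round(4),"qd",np.abs(s["qd"]).max().round(3))
    for g in goals: print(g,(R.T@(np.array(g)-p)).round(4))
E
python3 -c "
from st import *
st([[.694,-.033,.25]])"
```

```text
2.0 [0.4778 0.3043 0.3014] [ 0.52 -0.37 -0.9 ] 0.998 turn [ 0.0002 -0.0004 -0.002 ] qd 0.427
[0.694, -0.033, 0.25] [-0.3369  0.2169  0.0513]
```

Call:
step_arm --plan '[[[0,0,0],[-0.045,0.028,0],0],[[0,0,0],[-0.09,0.058,0],0],[[0,0,0],[-0.135,0.087,0],0],[[0,0,0],[-0.18,0.116,0.01],0],[[0,0,0],[-0.225,0.145,0.02],0],[[0,0,0],[-0.27,0.174,0.03],0],[[0,0,0],[-0.31,0.2,0.045],0],[[0,0,0],[-0.337,0.217,0.05],0],[[0,0,0],[-0.337,0.217,0.05],0],[[0,0,0],[-0.337,0.217,0.05],0]]'

```text
time: 3.25
position: [0.6941, -0.0317, 0.2516]
tool_rot: [-2.22, -2.222, -0.001]
ft_force: [0.8, 0.7, 0.4]
grip_width: 1.003
```

```bash
python3 -c "
from st import *
st([[.694,-.033,.112]])
C=cam('wrist')
for n in('wrist','side','scene'): cv2.imwrite(f'pics/{n}1.png',ctrl.get_image(n)[:,:,::-1])
print(C)
print(proj('wrist',[[.694,-.033,.117],[.656,-.033,.087],[.656,-.033,0],[.694,.022,.129],[.694,-.088,.129]],C).round(1))
"
```

```text
3.25 [ 0.6941 -0.0317  0.2516] [0.79 0.68 0.39] 1.003 turn [-0.0001 -0.0011  0.0008] qd 0.022
[0.694, -0.033, 0.112] [-1.500e-03 -1.000e-04  1.396e-01]
(array([[271.73081905,   0.        , 254.22659643],
       [  0.        , 271.73081905, 195.02156533],
       [  0.        ,   0.        ,   1.        ]]), array([[ 9.99999421e-01,  1.00632564e-03, -3.80700384e-04],
       [ 1.07037331e-03, -9.66390310e-01,  2.57077076e-01],
       [-1.09201909e-04, -2.57077335e-01, -9.66390828e-01]]), array([-0.69317804, -0.06682495,  0.39713285]))
[[254.9 191.2]
 [222.7 185. ]
 [229.3 172.1]
 [255.  139.8]
 [254.9 243. ]]
```

View pics/wrist1.png

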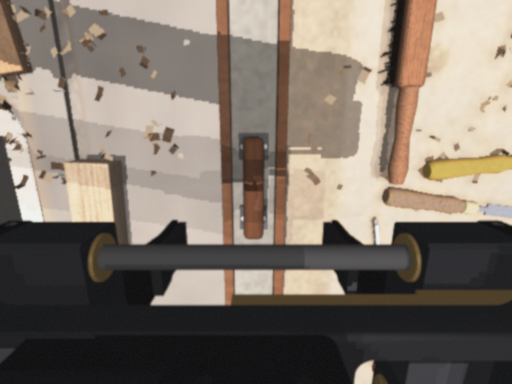

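View pics/side1.png

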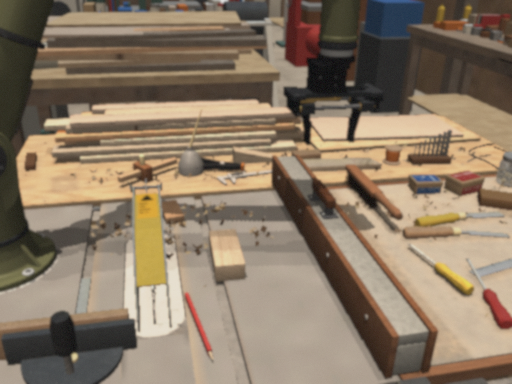

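```bash
python3 -c "
from st import *
im=cv2.imread('pics/wrist1.png')
cv2.imwrite('pics/w1z.png',cv2.resize(im[130:250,40:300],None,fx=3,fy=3,interpolation=cv2.INTER_CUBIC))
g=cv2.GaussianBlur(cv2.cvtColor(im,6),(1,9),0).astype(int)
for r in(100,125,150,175,200,210): print(r,g[r,205:300].tolist())
for r in(170,190,210): print(r,g[r,60:140].tolist())
"
```

```text
100 [152, 153, 151, 146, 136, 133, 132, 132, 132, 132, 131, 129, 126, 113, 91, 84, 84, 84, 85, 85, 85, 85, 84, 80, 69, 76, 104, 123, 128, 129, 129, 129, 127, 126, 124, 122, 121, 120, 119, 119, 120, 122, 124, 125, 126, 126, 126, 126, 126, 126, 126, 125, 124, 121, 120, 119, 120, 121, 122, 123, 124, 124, 124, 124, 125, 127, 128, 129, 131, 129, 115, 84, 61, 68, 79, 82, 82, 82, 83, 84, 84, 85, 91, 109, 129, 133, 132, 131, 130, 130, 131, 132, 132, 132, 133]
125 [206, 205, 205, 205, 205, 205, 205, 205, 205, 204, 204, 204, 203, 198, 171, 113, 84, 84, 85, 84, 83, 83, 82, 81, 73, 65, 85, 114, 127, 129, 130, 130, 129, 128, 127, 126, 125, 125, 125, 125, 125, 125, 125, 125, 125, 125, 125, 125, 124, 123, 121, 121, 121, 122, 122, 122, 122, 122, 121, 122, 123, 124, 125, 126, 126, 127, 128, 128, 126, 119, 99, 68, 65, 76, 81, 81, 81, 80, 80, 80, 81, 85, 104, 125, 131, 133, 133, 135, 136, 136, 136, 136, 136, 136, 137]
150 [176, 176, 176, 176, 175, 175, 174, 174, 175, 174, 174, 174, 173, 171, 161, 129, 86, 67, 65, 65, 65, 66, 65, 65, 62, 58, 63, 82, 96, 100, 103, 107, 109, 101, 76, 70, 74, 69, 55, 53, 5
[... 2028 characters left out ...]
228, 226, 223, 219, 214, 212, 215, 218, 219, 218, 216, 216, 218, 223, 225, 224, 220, 217, 219, 223, 224, 222, 217, 216, 219, 222, 222, 222, 221, 217, 211, 210, 212, 204, 172, 114, 81, 76, 74, 73, 72, 71, 70, 70, 68, 67, 68, 82, 100, 111, 126, 157, 183, 189, 189, 189, 189, 189, 189, 189, 189, 189, 189, 189]
210 [194, 194, 195, 195, 194, 194, 193, 191, 192, 198, 211, 221, 225, 226, 226, 226, 223, 222, 221, 220, 219, 215, 208, 204, 207, 217, 223, 223, 221, 218, 217, 221, 223, 224, 223, 218, 214, 216, 222, 223, 221, 218, 221, 225, 224, 223, 225, 222, 219, 220, 223, 216, 183, 123, 85, 78, 75, 72, 71, 70, 69, 70, 69, 68, 72, 87, 105, 114, 132, 165, 186, 190, 190, 190, 190, 190, 190, 190, 190, 190]
```

View pics/w1z.png

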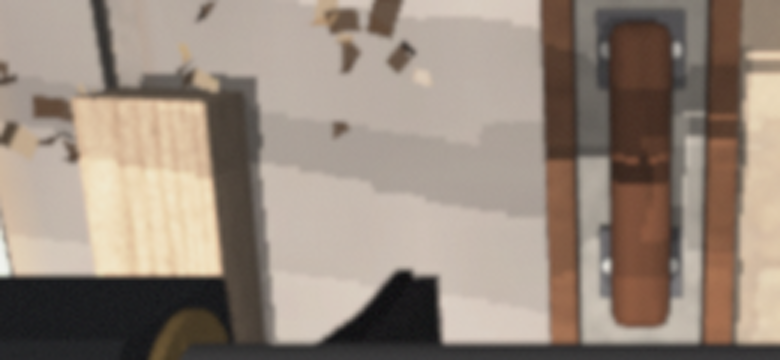

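```bash
cat > w1.py <<'E'
from st import *
C=None
E
python3 -c "
from st import *
s=ctrl.get_state()
C=cam('wrist')
print('blk edge',ray('wrist',[[107.5,159],[108.5,170],[110.8,190],[112.7,210]],.038,C).round(4))
print('blk near edge',ray('wrist',[[64,165],[64.5,170],[67,190],[69.7,210]],.038,C).round(4))
print('face',ray('wrist',[[219,100],[219.7,125],[220.9,175],[222,200],[222.2,210]],.087,C).round(4))
print('bar',ray('wrist',[[242.8,175],[263.7,175],[242.8,200],[263,200],[253,137],[253,238]],.125,C).round(4))
"
```

```text
blk edge [[ 0.4974 -0.0082  0.038 ]
 [ 0.4967 -0.0231  0.038 ]
 [ 0.4961 -0.0509  0.038 ]
 [ 0.4949 -0.0798  0.038 ]]
blk near edge [[ 0.4379 -0.0164  0.038 ]
 [ 0.4373 -0.0232  0.038 ]
 [ 0.4359 -0.051   0.038 ]
 [ 0.4346 -0.0799  0.038 ]]
face [[ 0.6546  0.0631  0.087 ]
 [ 0.6546  0.0366  0.087 ]
 [ 0.6543 -0.0203  0.087 ]
 [ 0.6547 -0.0508  0.087 ]
 [ 0.6546 -0.0634  0.087 ]]
bar [[ 0.6815 -0.013   0.125 ]
 [ 0.7031 -0.013   0.125 ]
 [ 0.6813 -0.0399  0.125 ]
 [ 0.7027 -0.0398  0.125 ]
 [ 0.692   0.0254  0.125 ]
 [ 0.6922 -0.0832  0.125 ]]
```

Call:
step_arm --plan '[[[0,0,0],[0.001,-0.002,0.025],0],[[0,0,0],[0.001,-0.002,0.055],0],[[0,0,0],[0.001,-0.002,0.085],0],[[0,0,0],[0.001,-0.002,0.11],0],[[0,0,0],[0.001,-0.002,0.125],0],[[0,0,0],[0.001,-0.002,0.134],0],[[0,0,0],[0.001,-0.002,0.139],0],[[0,0,0],[0.001,-0.002,0.139],0],[[0,0,0],[0.001,-0.002,0.139],0],[[0,0,0],[0.001,-0.002,0.139],0]]'

```text
time: 4.65
position: [0.6925, -0.0318, 0.1132]
tool_rot: [2.221, 2.221, 0.001]
ft_force: [0.3, -0.4, 1.5]
grip_width: 0.999
```

Call:
step_arm --plan '[[[0,0,0],[0,0,0],60],[[0,0,0],[0,0,0],120],[[0,0,0],[0,0,0],160],[[0,0,0],[0,0,0],200],[[0,0,0],[0,0,0],255],[[0,0,0],[0,0,0],255],[[0,0,0],[0,0,0],255],[[0,0,0],[0,0,0],255],[[0,0,0],[0,0,0],255],[[0,0,0],[0,0,0],255]]' --squeeze 30

```text
time: 5.9
position: [0.6928, -0.0318, 0.1126]
tool_rot: [2.221, 2.221, 0.001]
ft_force: [4.0, -0.8, -1.6]
grip_width: 0.253
```

```bash
python3 -c "
from st import *
st([[.54,-.03,.112]])
for n in('wrist','side'): cv2.imwrite(f'pics/{n}2.png',ctrl.get_image(n)[:,:,::-1])
"
```

```text
5.9 [ 0.6928 -0.0318  0.1126] [ 4.02 -0.76 -1.61] 0.253 turn [0.0015 0.0001 0.0001] qd 0.002
[0.54, -0.03, 0.112] [ 0.0018 -0.1528  0.0004]
```

View pics/wrist2.png

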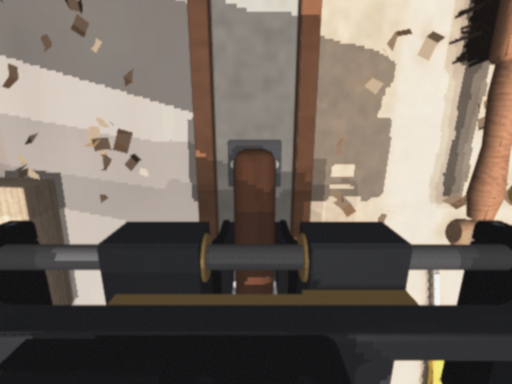

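View pics/side2.png

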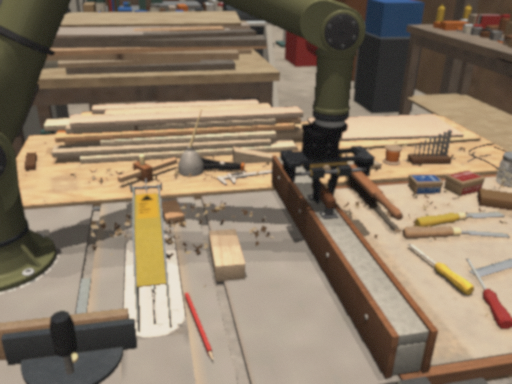

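The bar is held between the pads (22 mm opening). I'll pull most of the way, then measure again.

Call:
step_arm --plan '[[[0,0,0],[0,-0.005,0],255],[[0,0,0],[0,-0.017,0],255],[[0,0,0],[0,-0.032,0],255],[[0,0,0],[0,-0.048,0],255],[[0,0,0],[0,-0.064,0],255],[[0,0,0],[0,-0.08,0],255],[[0,0,0],[0,-0.095,0],255],[[0,0,0],[0,-0.106,0],255],[[0,0,0],[0,-0.11,0],255],[[0,0,0],[0,-0.11,0],255]]'

```text
time: 7.25
position: [0.5822, -0.0318, 0.1126]
tool_rot: [2.221, 2.221, 0.001]
ft_force: [3.3, 1.1, -3.6]
grip_width: 0.249
```

```bash
python3 -c "
from st import *
st([[.54,-.032,.112]])
C=cam('wrist')
im=ctrl.get_image('wrist')[:,:,::-1];cv2.imwrite('pics/wrist3.png',im)
cv2.imwrite('pics/side3.png',ctrl.get_image('side')[:,:,::-1])
np.savez('c3.npz',*C)
cv2.imwrite('pics/w3z.png',cv2.resize(im[100:230,20:280],None,fx=3,fy=3,interpolation=cv2.INTER_CUBIC))
"
```

```text
7.25 [ 0.5822 -0.0318  0.1126] [ 3.31  1.13 -3.56] 0.249 turn [ 0.0005 -0.0001  0.    ] qd 0.01
[0.54, -0.032, 0.112] [-0.0002 -0.0422  0.0005]
```

View pics/w3z.png

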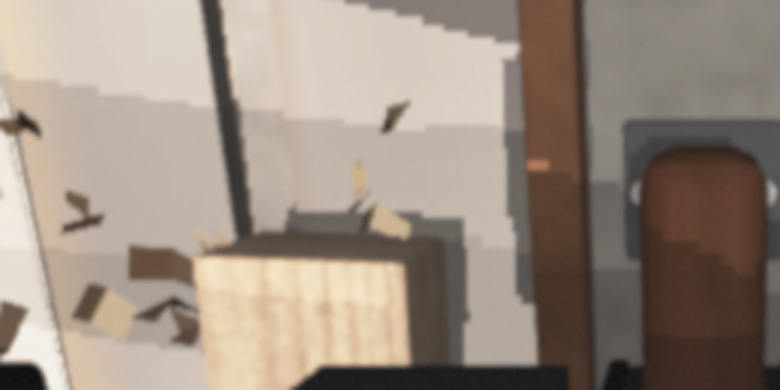

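View pics/side3.png

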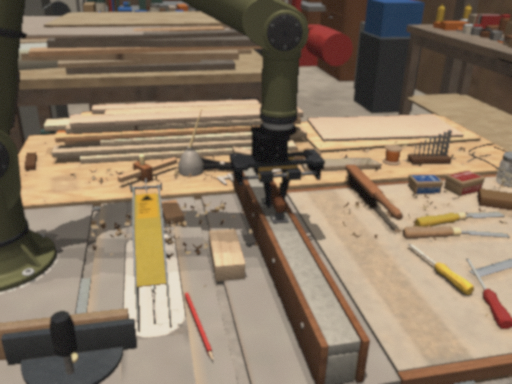

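```bash
python3 -c "
from st import *
C=cam('wrist')
print('blk edge',ray('wrist',[[155.3,188],[157,218]],.038,C).round(4))
print('blk left',ray('wrist',np.array([[196,262],[205,350]])/3+[19.7,99.7],.038,C).round(4))
print('face',ray('wrist',np.array([[519,60],[532,262],[538,355]])/3+[19.7,99.7],.087,C).round(4))
"
```

```text
blk edge [[ 0.4977 -0.0153  0.038 ]
 [ 0.4966 -0.0422  0.038 ]]
blk left [[ 0.4383 -0.0145  0.038 ]
 [ 0.4367 -0.0407  0.038 ]]
face [[ 0.5433  0.0399  0.087 ]
 [ 0.5436 -0.0029  0.087 ]
 [ 0.5438 -0.0246  0.087 ]]
```

Call:
step_arm --plan '[[[0,0,0],[0,-0.004,0],255],[[0,0,0],[0,-0.011,0],255],[[0,0,0],[0,-0.019,0],255],[[0,0,0],[0,-0.026,0],255],[[0,0,0],[0,-0.032,0],255],[[0,0,0],[0,-0.037,0],255],[[0,0,0],[0,-0.04,0],255],[[0,0,0],[0,-0.042,0],255],[[0,0,0],[0,-0.042,0],255],[[0,0,0],[0,-0.042,0],255]]'

```text
time: 8.6
position: [0.5409, -0.0318, 0.1125]
tool_rot: [2.22, 2.221, 0.002]
ft_force: [6.0, 0.4, -4.6]
grip_width: 0.249
```

```bash
python3 -c "
from st import *
st([])
im=ctrl.get_image('wrist')[:,:,::-1]
cv2.imwrite('pics/w4z.png',cv2.resize(im[100:230,20:280],None,fx=3,fy=3,interpolation=cv2.INTER_CUBIC))
im=ctrl.get_image('side')[:,:,::-1]
cv2.imwrite('pics/s4z.png',cv2.resize(im[160:300,130:310],None,fx=4,fy=4,interpolation=cv2.INTER_CUBIC))
"
```

```text
8.6 [ 0.5409 -0.0318  0.1125] [ 6.05  0.35 -4.61] 0.249 turn [0.0016 0.0002 0.0001] qd 0.001
```

View pics/w4z.png

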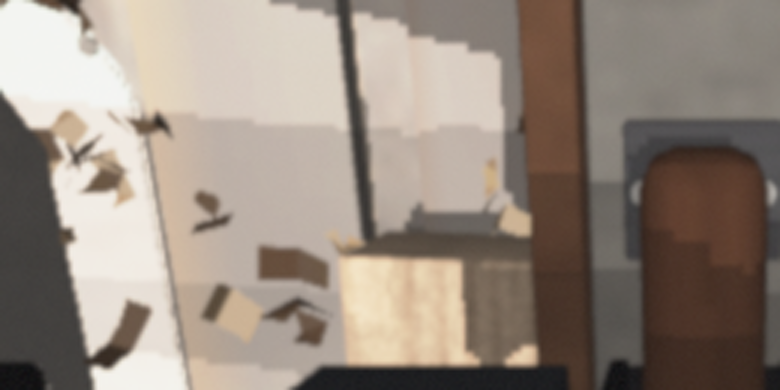

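View pics/s4z.png

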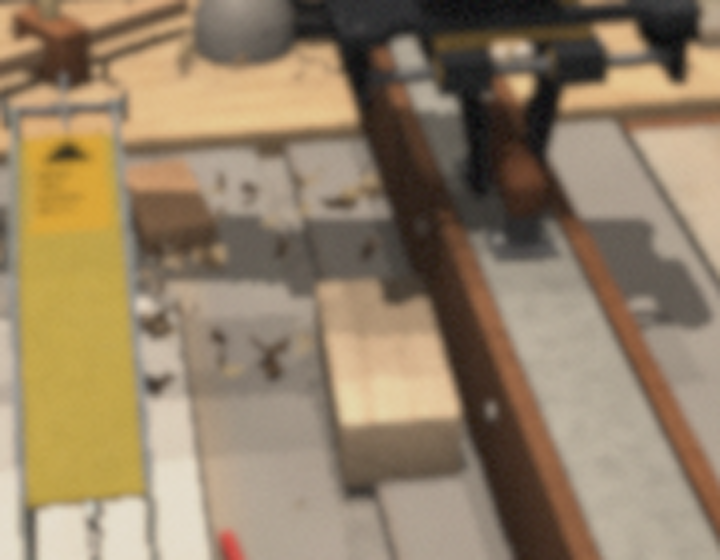

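Call:
step_arm --plan '[[[0,0,0],[0,0,0],200],[[0,0,0],[0,0,0],120],[[0,0,0],[0,0,0],50],[[0,0,0],[0,0,0],0],[[0,0,0],[0,0,0],0],[[0,0,0],[0,0,0],0],[[0,0,0],[0,0,-0.02],0],[[0,0,0],[0,0,-0.06],0],[[0,0,0],[0,0,-0.11],0],[[0,0,0],[0,0,-0.14],0]]'

```text
time: 9.95
position: [0.5409, -0.032, 0.2552]
tool_rot: [2.22, 2.22, 0.004]
ft_force: [0.8, -0.2, 0.5]
grip_width: 1.001
```

```bash
python3 -c "
from st import *
st([])
for n in('side','scene','wrist'):
    im=ctrl.get_image(n)[:,:,::-1];cv2.imwrite(f'pics/{n}5.png',im)
    np.savez(f'c5{n}.npz',*cam(n))
    if n!='wrist':
        a=cv2.imread(f'pics/{n}0.png')
        for l in('pine_block','small_offcut'):
            r=ctrl.cut_out(n,l); print(n,l,[(round(d['score'],2),d['rect']) for d in r[:2]])
im=cv2.imread('pics/wrist5.png');cv2.imwrite('pics/w5z.png',cv2.resize(im[100:250,100:300],None,fx=4,fy=4,interpolation=cv2.INTER_CUBIC))
im=cv2.imread('pics/side5.png');cv2.imwrite('pics/s5z.png',cv2.resize(im[209:301,183:269],None,fx=5,fy=5,interpolation=cv2.INTER_CUBIC))
"
```

```text
9.95 [ 0.5409 -0.032   0.2552] [ 0.8  -0.17  0.52] 1.001 turn [ 0.0029 -0.0006 -0.0002] qd 0.462
side pine_block [(0.75, [207.4, 231.1, 36.8, 50.7])]
side small_offcut [(0.75, [160.0, 197.3, 23.7, 27.0])]
scene pine_block [(0.8, [234.4, 236.6, 73.6, 49.9])]
scene small_offcut [(0.81, [137.8, 243.5, 23.0, 19.9])]
```

View pics/w5z.png

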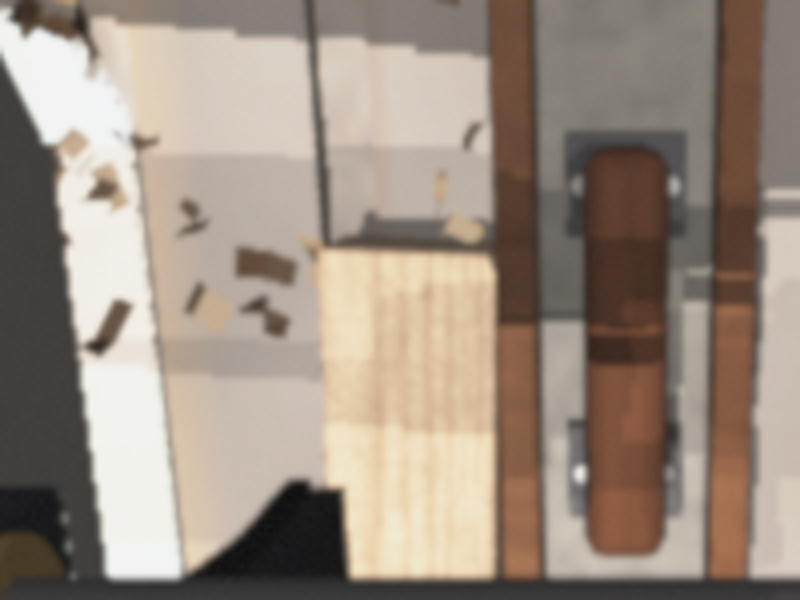

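View pics/s5z.png

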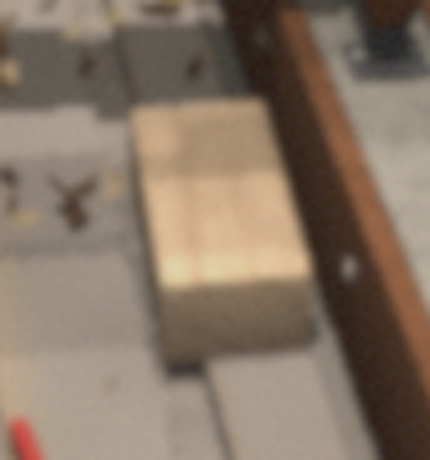

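View pics/scene5.png

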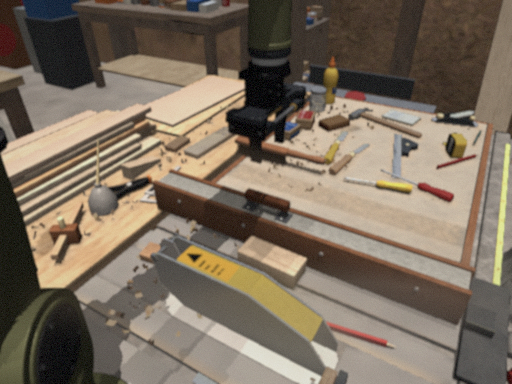

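```bash
python3 -c "
from st import *
C=[np.load('c5wrist.npz')[k] for k in('arr_0','arr_1','arr_2')]
q=lambda a:np.array(a)/4+[99.6,99.6]
print('left',ray('w',q([[320,250],[326,440]]),.038,C).round(4))
print('face',ray('w',q([[489,50],[497,330],[499,540]]),.087,C).round(4))
print('bar',ray('w',q([[585,300],[667,300]]),.125,C).round(4))
st([])
"
```

```text
left [[ 0.4382 -0.013   0.038 ]
 [ 0.4355 -0.0797  0.038 ]]
face [[ 0.5024  0.0493  0.087 ]
 [ 0.5023 -0.0296  0.087 ]
 [ 0.501  -0.0963  0.087 ]]
bar [[ 0.5296 -0.0135  0.125 ]
 [ 0.5506 -0.0135  0.125 ]]
10.3 [ 0.5393 -0.0317  0.2511] [ 0.59 -0.2  -0.36] 0.999 turn [-0.0025  0.0003  0.0001] qd 0.004
```

```bash
python3 -c "
from h import *
print(ctrl.close_job())"
```

```text
the job is handed in; nothing more can be done
None
```

I gripped the fence's wooden handle and pulled it about 152 mm towards the robot, in two strokes with a measurement between them. Then I let go, lifted clear and handed the job in at about 10.3 s.

**Fence position:** the last wrist view put the near face at x ≈ 0.502 m and the pine block's centre at x ≈ 0.4655 m. That is about 36–37 mm, against the 45 mm limit, and leaves a gap of about 4–5 mm at the block's nearest corner.

**Blocks:** the fence never touched the pine block as far as I could see. In the side and scene views both blocks are where they began, within about 2 pixels. The one larger difference was the offcut's side outline, which came out about 4 pixels taller than at the start.

**Other checks:** the largest wrist force in my readings was about 8 N. The first two-view triangulation was 1–2 mm off the wrist view for the handle and face, so I went by the wrist view. No check failed, and handing in gives no verdict.

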